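Bring the second warmer plate on at the same heat

TASK

The steel twin warmer keeps a bamboo steamer hot on one plate; the plate under the lidded metal pot is still off, its heat slider down at the near end. Slide the pot's heat slider away from you until it is level with the steamer's slider, so both show the same setting, then press the pot's round start button fully down and let it go. Leave the steamer's slider and button as they are, and do not push the pot, the steamer or the little steel cup about.

Things in the scene. Friction and masses are not known exactly. Their poses are not given: they have to be found in the camera images.
- warmer: Twin warmer, a flat steel box 420 mm deep (its x) by 520 wide (y), top 60 mm above the table, fixed. Origin: centre of its underside, on the table; x points from its control side (towards the robot) to its rear. Two round plates (210 mm across, 2 mm high) lie at the rear; two white control panels lie at the front, side by side, one before each plate; they may be exchanged left and right
- pot_grip (a point): Centre of the top of the pot plate's heat slider: an upright black block 18 mm along its track (x), 26 mm across (y), 34 mm high, white line on top. Its track runs along the warmer's x. Its top is 99 mm above the table, the white panel round it 64 mm. Axes are the warmer's
- steamer_grip (a point): Centre of the top of the steamer plate's slider, same shape and height, same axes; the setting to match. Leave alone
- pot_slide (a joint): Position of the pot plate's slider, m: 0 at the near (robot) end, 0.11 at the far end; grows away from the robot along the warmer's x. Moves with about 1.5 N of friction and stays where it is left. Equal joint values of the two sliders mean level with each other
- steamer_slide (a joint): Position of the steamer plate's slider, m, same sense
- pot_button_top (a point): Centre of the top of the pot plate's start button, a black round push button 26 mm across in a grey housing, to the right (-y) of that plate's slider: 61 mm from the middle of the track and 10 mm farther than the slider's near end. Pressed straight down; 6 mm travel, 5 N when fully down, springs back
- pot_button (a joint): How far the pot's button is pressed, m: 0 up, 0.006 fully down
- steamer_button_top (a point): The steamer plate's start button, the same. Leave alone
- steamer_button (a joint): How far the steamer's button is pressed, m
- steamer: Round bamboo steamer with lid, 184 mm across, 110 mm high over its handle, loose on its plate. Origin: centre of its underside
- pot: Lidded aluminium pot, 170 mm across, 121 mm high over its knob, side handles to 218 mm, loose on its plate, about 217 mm behind its panel's centre. Origin: centre of its underside
- cup: Small open steel cup, 54 mm across, 36 mm high, loose on the warmer's top between the two panels. Origin: centre of its underside
Mind the look-alikes: they are no part of the job. What is shaped like the steamer but black or turquoise is not meant.

How it is judged:
By the outcome, as a careful person would: the job done as asked, in the order asked, and still so for the second after the job is handed in, with the robot touching nothing.
It also fails if it takes over 38 s, if anything falls off the work surface, if the arm or the gripper's body presses on something with over 40 N, if the wrist force passes 120 N, or if a joint passes its speed limit or range.

ROBOT

A 7-joint arm with a two-finger parallel gripper is mounted at the origin on the work surface. World frame = base frame: x ahead of the robot, y to its left, z up, the work surface at z = 0. Lengths are in m, angles in rad, forces in N, time in s.
With the tool pointing down it reaches from about 0.35 to 0.9 m from the base axis. Payload 8.1 kg.
Tool frame: the origin (TCP) lies midway between the tips of the shut fingers; the grasp point (between the pads) lies arm.grasp_offset behind it (arm.grasp_offset is the distance from the TCP to the grasp point, in m); z points along the fingers, y is the line along which they close (so a half turn about z gives the same grasp; the last joint's range is limited). The gripper opens to 92 mm and grips with 3 to 60 N. Pads are 19 mm wide; open, the fingers measure 130 mm over their backs; the gripper's body (75 mm by 190 mm) begins 47 mm behind the grasp point.
Start: joints at [-1.357, 0.434, 0.025, 1.573, -0.012, 1.134, -0.075], TCP at [0.195, 0.594, 0.227] pointing down, gripper open.
Joint ranges: [-2.62, 2.62], [-0.44, 2.09], [-1.27, 1.32], [0.08, 2.57], [-1.32, 4.46], [0.12, 2], [-2.74, 2.74]. Speed limits (rad/s): [2.22, 2.22, 3.01, 3.01, 3.14, 3.14, 3.14].

INTERFACE

Orientations are given as a rotation vector (axis times angle).
In Python, from cell import observe, imaging, arm gives the robot as it stands.
- The arm moves only by the tool apply_moves, never from a script. Its argument "commands" is a list of rows, each a list of 5 numbers: the opening in per cent of the stroke, from 0 (shut) to 100 (fully open), then the shift along the world's x, y, z in units of 0.06 m (1.0 is 0.06 m), then the turn about the world's z in units of 0.5 rad (1.0 is 0.5 rad). A call has 1 to 12 rows; each row shifts and turns the commanded pose from where the row before left it; what a row does not reach is not made up. A row lasts 1/8 s, in which the tool goes at most 62.5 mm and 10.7 degrees, less where a joint would pass 70% of its speed; a pose out of reach is approached as far as the arm can. A call with a number of a shift or a turn outside -1 to 1 is refused whole. A call with a gripper value outside its range is refused whole. The fingers move at their own pace and stop on an object; "newtons" is the grip in N (left out, the last holds). Time passes only in rows, so rows that do not move let the fingers close. It gives the time, the measured TCP pose, the force, the opening and the grip force at its end, in the units of the state.
- observe(): the state, without advancing time (a new reading comes with each control period).
- imaging.get_image(name): name is "scene" or "top" or "wrist"; returns (picture, depth): 420x560x3 uint8, red, green, blue; 420x560 float32, m along the optical axis (not along the pixel's ray), 0 where there is no reading.
- imaging.camera_params(name): a dict with "camera_matrix" (3x3 intrinsics, pixels), "origin" and "rotation" of the camera in the world; the wrist camera has in their place "tool_from_camera" (4x4, takes a point from camera to tool coordinates, whose origin is the TCP and whose axes are the flange's). Camera axes: x right, y up, looking along -z (the intrinsics and any distortion apply to the point x, -y, -z); pixel columns grow to the right and rows downward; lengths in m; the calibration is good to about 2 mm. A picture is of the moment at which its call begins: read the wrist's pose just before it. camera_params takes no time and is no camera call.
- arm.sign_off(): hands the job in; it is judged then, once.
The state is a dict: "clock": time; "joints": joint angles; "dq": joint speeds; "joint_efforts": joint torques, N m; "position": TCP position; "ee_rot": TCP orientation; "force": force on the tool from outside, world axes, zero at the start; "ft_torque": the same for the moment, N m; "width": opening from 0.0 (shut) to 1.0 (fully open); "gripper_force": force on a finger pad.
Only numpy, scipy, OpenCV 4.12 (cv2) and the standard library are available. Lean on these libraries where they do the work, as an engineer would, in place of code of your own. Each camera call takes 0.05 s, during which the arm holds its last target. There are 200 camera calls.

## Working session

There is one attempt and no reset: what is moved stays moved. The work goes in short steps, Python scripts to look and compute and a tool call to move; the robot and the scene stay as the last step left them, time stands still between calls to the robot, and variables do not carry over. Pictures are saved under pics/ and viewed, at most 10 in all, crops included, and the job is handed in when it is done.

Besides the shell and the picture viewer there is one more tool, called after "Call:" by a JSON object that holds its "op" and its "data", one argument or row to a line. apply_moves: Moves the arm, as the interface text tells. Its arguments: {"type":"object","properties":{"commands":{"type":"array"},"newtons":{"type":"number"}},"required":["commands"]}

```bash
mkdir -p pics; cat > h.py <<'E'
import numpy as np, cv2
from cell import observe, imaging, arm
def cast(name,u,v,z):
    p=imaging.camera_params(name);K=np.array(p["camera_matrix"]);R=np.array(p["rotation"]);o=np.array(p["origin"])
    d=np.linalg.inv(K)@np.array([u,v,1.]);d=R@np.array([d[0],-d[1],-d[2]])
    return o+d*(z-o[2])/d[2]
E
python3 - <<'E'
from h import *
for n in("top","scene"):
    im,d=imaging.get_image(n);cv2.imwrite(f"pics/{n}0.png",im[:,:,::-1]);np.save(f"{n}_d.npy",d)
    print(imaging.camera_params(n))
s=observe();print(s["position"],s["ee_rot"],s["clock"],arm.grasp_offset)
E
```

```text
{'camera_matrix': array([[397.62250874,   0.        , 280.24047343],
       [  0.        , 397.62250874, 217.12538722],
       [  0.        ,   0.        ,   1.        ]]), 'origin': array([ 0.42687995, -0.06230239,  0.94538833]), 'rotation': array([ 0.10649871, -0.1229395 , -1.54582311])}
{'camera_matrix': array([[405.09352213,   0.        , 275.22402558],
       [  0.        , 405.09352213, 213.10436027],
       [  0.        ,   0.        ,   1.        ]]), 'origin': array([ 1.10697292, -0.61856976,  0.83109396]), 'rotation': array([0.77035718, 0.30449107, 0.73927856])}
[0.19463362 0.59343274 0.22600233] [-4.95640627e-01 -3.10220149e+00  2.29661020e-03] 0.1 0.0188
```

View pics/top0.png

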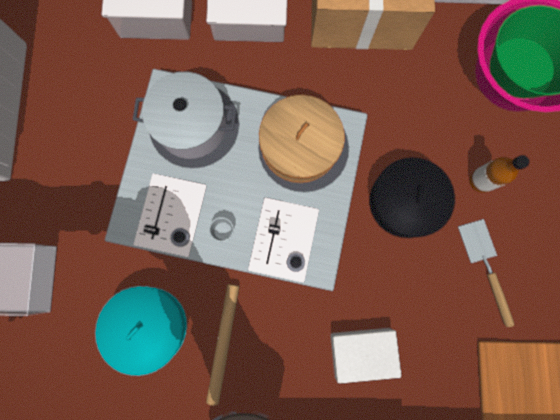

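View pics/scene0.png

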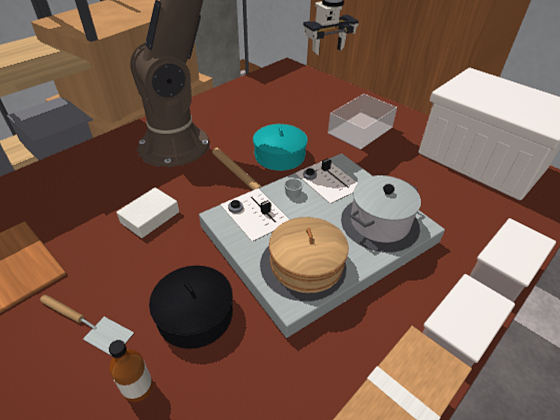

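The top view shows the pot slider at about (152,231) and the pot button at (180,237). The steamer slider is at (275,229) and its button at (296,261). The pot is at (185,110), the steamer at (302,135) and the cup at (222,228). Look-alikes to rule out are the steamer's slider and button, the black lid (412,197) and the turquoise one (141,330). I choose the slider and button in front of the metal pot, on the left panel, and check them in a close crop.

```bash
sed -i 's/R=np.array(p\["rotation"\])/R=cv2.Rodrigues(np.array(p["rotation"]))[0]/' h.py
python3 - <<'E'
from h import *
im=cv2.imread("pics/top0.png");c=im[165:290,100:330]
cv2.imwrite("pics/crop.png",cv2.resize(c,None,fx=3.4,fy=3.4,interpolation=cv2.INTER_CUBIC))
# warmer outline corners at z=.06
C=np.array([cast("top",u,v,.06) for u,v in((153,70),(366,113),(333,290),(106,241))]);print(C.round(3),[np.linalg.norm(C[i]-C[i-1]).round(3) for i in range(4)])
print("centre",C.mean(0).round(4),"yaw",[np.degrees(np.arctan2(*(C[a]-C[b])[[1,0]])) for a,b in((0,3),(1,2))],[np.degrees(np.arctan2(*(C[a]-C[b])[[1,0]]))-90 for a,b in((0,1),(3,2))])
g=cv2.cvtColor(im,cv2.COLOR_BGR2GRAY)
n,l,s,ce=cv2.connectedComponentsWithStats((g[165:290,100:330]<45).astype(np.uint8))
d=np.load("top_d.npy")
for i in range(1,n):
    if s[i,4]>15: print(s[i],ce[i]+[100,165],cast("top",*(ce[i]+[100,165]),.07).round(4))
p=imaging.camera_params("wrist");print(p)
E
```

```text
[[ 0.903  0.239  0.06 ]
 [ 0.809 -0.266  0.06 ]
 [ 0.399 -0.189  0.06 ]
 [ 0.495  0.315  0.06 ]] [np.float64(0.415), np.float64(0.514), np.float64(0.418), np.float64(0.514)]
centre [0.6516 0.0246 0.06  ] yaw [np.float64(-10.612274157572116), np.float64(-10.60657971509456)] [np.float64(-10.540554842061667), np.float64(-10.839516170958703)]
[45 61 14  9 47] [152.70212766 230.0212766 ] [0.521  0.2106 0.07  ]
[74 67 11 10 91] [178.68131868 236.51648352] [0.5079 0.1526 0.07  ]
[191  92  10   9  34] [294.91176471 260.23529412] [ 0.4614 -0.1043  0.07  ]
{'camera_matrix': array([[322.72952496,   0.        , 278.74760602],
       [  0.        , 322.72952496, 208.10907645],
       [  0.        ,   0.        ,   1.        ]]), 'tool_from_camera': array([[-1.34033385e-03,  9.69567471e-01,  2.44820594e-01,
         6.55124269e-02],
       [ 9.99999054e-01,  1.22374288e-03,  6.28342961e-04,
         6.78463746e-04],
       [ 3.09623437e-04,  2.44821204e-01, -9.69568194e-01,
        -1.57635861e-01],
       [ 0.00000000e+00,  0.00000000e+00,  0.00000000e+00,
         1.00000000e+00]])}
```

View pics/crop.png

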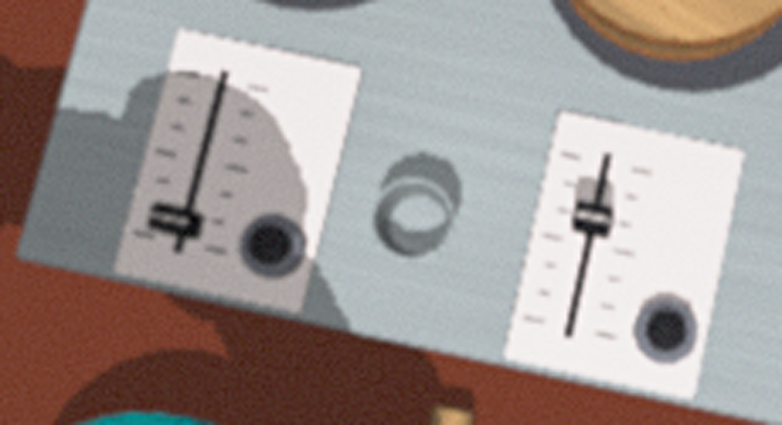

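Crop confirmed: the pot's slider has its white line at crop (176,216), the steamer's at (594,213), and the pot button is at (270,244). The outline fits 420x520 at a yaw of -10.6°. I'll move above the gap between the panels and measure with the wrist camera.

Call:
{"op": "apply_moves", "data": {
  "commands": [
    [50,0.49,-0.77,0.05,0.024],
    [50,0.49,-0.77,0.05,0.024],
    [50,0.49,-0.77,0.05,0.024],
    [50,0.49,-0.77,0.05,0.024],
    [50,0.49,-0.77,0.05,0.024],
    [50,0.49,-0.77,0.05,0.024],
    [50,0.49,-0.77,0.05,0.024],
    [50,0.49,-0.77,0.05,0.024],
    [50,0.49,-0.77,0.05,0.024],
    [50,0.49,-0.77,0.05,0.024],
    [50,0.2,-0.4,0,0.024],
    [50,0,0,0,0]
  ]
}}

```text
clock: 1.6
position: [0.5014, 0.1053, 0.2565]
ee_rot: [-0.297, -3.127, 0.002]
force: [-0.3, 0.5, 0.2]
width: 0.499
gripper_force: 0.0
```

```bash
cat >> h.py <<'E'
def wpose():
    s=observe();T=np.eye(4);T[:3,:3]=cv2.Rodrigues(np.array(s["ee_rot"]))[0];T[:3,3]=s["position"]
    p=imaging.camera_params("wrist");return np.array(p["camera_matrix"]),T@np.array(p["tool_from_camera"])
def wcast(P,u,v,z):
    K,T=P;d=np.linalg.inv(K)@np.array([u,v,1.]);d=T[:3,:3]@np.array([d[0],-d[1],-d[2]]);o=T[:3,3]
    return o+d*(z-o[2])/d[2]
ux=np.array([.9828,-.1846]);uy=np.array([.1846,.9828])
E
python3 - <<'E'
from h import *
import pickle
for n,u,v in(("potg",152.,228.8),("stg",274.9,227.9)):
    q=cast("top",u,v,.099);print(n,q.round(4),q[:2]@ux,q[:2]@uy)
for n,u,v in(("potb",179.2,236.8),("stb",295.6,261.5)):
    q=cast("top",u,v,.072);print(n,q.round(4),q[:2]@ux,q[:2]@uy)
s=observe();print(s["position"],s["ee_rot"],s["force"])
P=wpose();im,d=imaging.get_image("wrist");cv2.imwrite("pics/w1.png",im[:,:,::-1]);pickle.dump((P,d),open("w1.pkl","wb"))
E
```

```text
potg [0.5205 0.2032 0.099 ] 0.47398946651457924 0.2958033752157676
stg [ 0.5283 -0.0589  0.099 ] 0.5300835625620294 0.03960430165709057
potb [0.5071 0.151  0.072 ] 0.4705183892191878 0.2419759621885657
stb [ 0.4586 -0.1058  0.072 ] 0.4702654355850742 -0.01926802294955739
[0.50136664 0.10532841 0.25650177] [-2.97024749e-01 -3.12743292e+00  1.54540631e-03] [-0.27808534  0.46841727  0.19096003]
```

View pics/w1.png

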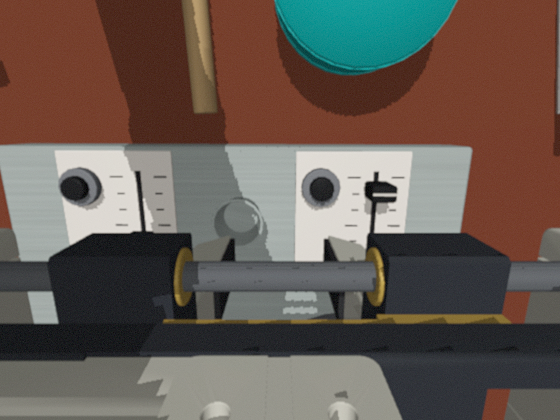

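The wrist view, with near at the top, shows the pot slider at about (382,191) with its white line, and the pot button at (321,188). The steamer button is at (77,187) and the cup at (240,218). The fingers hide the steamer slider. Next I compute positions.

```bash
python3 - <<'E'
from h import *
import pickle
P,d=pickle.load(open("w1.pkl","rb"))
im=cv2.imread("pics/w1.png");g=cv2.cvtColor(im,cv2.COLOR_BGR2GRAY)
a=np.vstack([cv2.resize(im[150:250,280:420],None,fx=5,fy=5,interpolation=cv2.INTER_CUBIC)]);cv2.imwrite("pics/w1c.png",a)
# 3D points near by depth, in warmer axes
K,T=P
def pt(u,v):
    z=d[v,u];c=np.array([(u-K[0,2])/K[0,0]*z,-(v-K[1,2])/K[1,1]*z,-z,1]);q=(T@c)[:3];return np.r_[q[:2]@ux,q[:2]@uy,q[2]].round(4)
ys,xs=np.mgrid[150:235,355:410];
pts=np.array([pt(u,v) for u,v in zip(xs.ravel(),ys.ravel())]);m=pts[:,2]>.088
q=pts[m];print("slider top by depth",m.sum(),q.min(0),q.max(0),np.median(q,0), (q[:,:2].min(0)+q[:,:2].max(0))/2)
for (u0,u1) in((300,345),(55,100)):
    n,l,s,ce=cv2.connectedComponentsWithStats((g[165:210,u0:u1]<50).astype(np.uint8));i=1+s[1:,4].argmax();c=ce[i]+[u0,165]
    w=wcast(P,*c,.074);print("button",c,s[i],pt(*c.astype(int)),w[:2]@ux,w[:2]@uy)
print("panel z",pt(390,215),"steel z",pt(440,200))
# top camera depth
d=np.load("top_d.npy");p=imaging.camera_params("top");K=p["camera_matrix"];R=cv2.Rodrigues(p["rotation"])[0];o=p["origin"]
for n,(a,b,c_,e) in dict(pot=(215,245,138,172),st=(212,245,260,290)).items():
    v,u=np.mgrid[a:b,c_:e];v=v.ravel();u=u.ravel();z=d[v,u]
    X=(R@np.array([(u-K[0,2])/K[0,0]*z,-(v-K[1,2])/K[1,1]*z,-z])).T+o;m=X[:,2]>.088
    x=X[m,:2]@ux;y=X[m,:2]@uy;print(n,m.sum(),x.min(),x.max(),y.min(),y.max(),x.mean(),y.mean(),np.median(X[m,2]))
E
```

```text
slider top by depth 606 [0.4079 0.1972 0.0883] [0.4822 0.3147 0.4141] [0.47095 0.29685 0.0986 ] [0.44505 0.25595]
button [321.24766355 188.89485981] [ 10  13  23  23 428] [0.4695 0.24   0.0859] 0.47274292433927834 0.2418810311716727
button [ 74.38932806 188.11462451] [  6  12  28  24 506] [ 0.4686 -0.0163  0.0843] 0.4706272727283768 -0.022526169248256237
panel z [0.5046 0.321  0.0649] steel z [0.489 0.378 0.059]
pot 112 0.43103863833987427 0.48102680003261533 0.0175712497342125 0.3135860784385311 0.47088129620944347 0.29159889104335385 0.099501510667873
st 110 0.43103863833987427 0.5369785060671896 0.0175712497342125 0.053624921683912995 0.522094694417601 0.03959874666734153 0.09948801258501655
```

View pics/w1c.png

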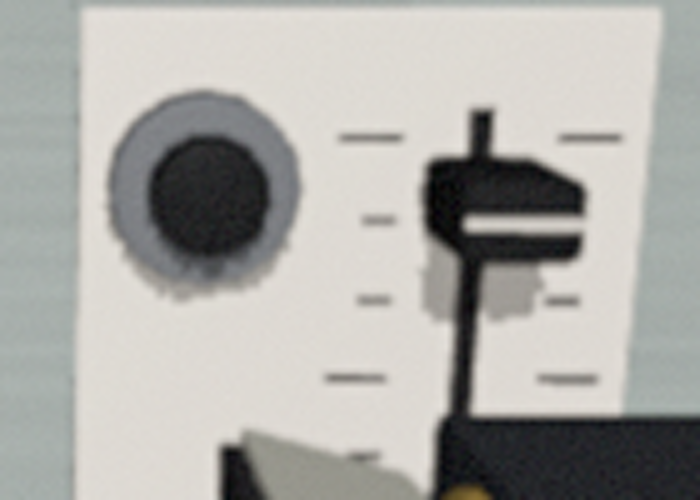

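```bash
python3 - <<'E'
from h import *
import pickle
P,d=pickle.load(open("w1.pkl","rb"))
W=lambda q:(round(q[:2]@ux,4),round(q[:2]@uy,4))
# white line ends on top of slider (partly right end; line spans its 26 mm width)
for u,v in((372.6,194.6),(396.6,194.6)): print("line",W(wcast(P,u,v,.099)))
print("potb",W(wcast(P,321.2,188.4,.0855)),W(cast("top",179.2,236.8,.0855)),"stb",W(wcast(P,75,188,.0855)),W(cast("top",295.6,261.5,.0855)))
d=np.load("top_d.npy");p=imaging.camera_params("top");K=p["camera_matrix"];R=cv2.Rodrigues(p["rotation"])[0];o=p["origin"]
for n,(a,b,c_,e) in dict(pot=(218,242,140,168),st=(214,242,262,288)).items():
    v,u=np.mgrid[a:b,c_:e];v=v.ravel();u=u.ravel();z=d[v,u]
    X=(R@np.array([(u-K[0,2])/K[0,0]*z,-(v-K[1,2])/K[1,1]*z,-z])).T+o;m=abs(X[:,2]-.099)<.006
    x=X[m,:2]@ux;y=X[m,:2]@uy;print(n,m.sum(),np.percentile(x,[2,50,98]).round(4),np.percentile(y,[2,50,98]).round(4))
E
```

```text
line (np.float64(0.474), np.float64(0.2899))
line (np.float64(0.4741), np.float64(0.3138))
potb (np.float64(0.47), np.float64(0.2403)) (np.float64(0.4699), np.float64(0.2385)) stb (np.float64(0.4684), np.float64(-0.0144)) (np.float64(0.4697), np.float64(-0.0187))
pot 103 [0.4636 0.4721 0.4806] [0.2884 0.2998 0.3124]
st 102 [0.5192 0.5276 0.5364] [0.0288 0.0409 0.0532]
```

Call:
{"op": "apply_moves", "data": {
  "commands": [
    [38,0.06,0.42,-0.4,0],
    [38,0.08,0.42,-0.4,0],
    [38,0.08,0.42,-0.4,0],
    [38,0.08,0.42,-0.4,0],
    [38,0,0,0,0],
    [38,0,0,0,0]
  ]
}}

```text
clock: 2.4
position: [0.5183, 0.209, 0.1609]
ee_rot: [-0.288, -3.128, 0.0]
force: [-0.2, 0.0, -0.2]
width: 0.38
gripper_force: 0.0
```

The slider centre is at warmer (0.4725, 0.3008), and its size matches the 18x26 mm given. The tool is aligned over it, and the steamer slider is 56 mm farther on. I'll descend and grip gently.

Call:
{"op": "apply_moves", "data": {
  "commands": [
    [38,0,0,-0.4,0],
    [38,0,0,-0.4,0],
    [38,0,0,-0.3,0],
    [38,0,0,-0.2,0],
    [38,0,0,0,0],
    [20,0,0,0,0],
    [20,0,0,0,0],
    [20,0,0,0,0],
    [20,0,0,0,0]
  ],
  "newtons": 6
}}

```text
clock: 3.52
position: [0.5195, 0.2094, 0.0837]
ee_rot: [0.289, 3.127, 0.002]
force: [-0.1, 2.1, 6.2]
width: 0.285
gripper_force: 6.0
```

Call:
{"op": "apply_moves", "data": {
  "commands": [
    [20,0.153,-0.029,0,0],
    [20,0.153,-0.029,0,0],
    [20,0.153,-0.029,0,0],
    [20,0.153,-0.029,0,0],
    [20,0.153,-0.029,0,0],
    [20,0.153,-0.029,0,0],
    [20,0,0,0,0],
    [20,0,0,0,0]
  ]
}}

```text
clock: 4.53
position: [0.5748, 0.1986, 0.0835]
ee_rot: [0.29, 3.126, 0.002]
force: [1.8, 1.3, 5.3]
width: 0.28
gripper_force: 6.0
```

```bash
cat > m.py <<'E'
from h import *
im,d=imaging.get_image("top");cv2.imwrite("pics/topm.png",im[:,:,::-1]);p=imaging.camera_params("top");K=p["camera_matrix"];R=cv2.Rodrigues(p["rotation"])[0];o=p["origin"]
v,u=np.mgrid[195:250,130:300];v=v.ravel();u=u.ravel();z=d[v,u]
X=(R@np.array([(u-K[0,2])/K[0,0]*z,-(v-K[1,2])/K[1,1]*z,-z])).T+o
for n,yc in(("pot",.3008),("st",.041)):
    x=X[:,:2]@ux;y=X[:,:2]@uy;m=(abs(X[:,2]-.099)<.006)&(abs(y-yc)<.018)&(abs(x-.52)<.07)
    print(n,m.sum(),np.percentile(x[m],[2,50,98]).round(4),x[m].mean().round(4),y[m].mean().round(4))
s=observe();print(s["position"],s["position"][:2]@ux,s["force"],s["clock"])
E
python3 -c "
from h import *
s=observe();print(s['position'][:2]@ux,s['position'][:2]@uy,s['force'])"
```

```text
0.5282906245770077 0.3013355759190314 [1.78834293 1.28526544 5.2666139 ]
```

Gripped and moved 56.4 mm. I'll release, lift and back off to check.

Call:
{"op": "apply_moves", "data": {
  "commands": [
    [36,0,0,0,0],
    [36,0,0,0,0],
    [36,0,0,0.3,0],
    [36,0,0,0.5,0],
    [36,0,0,0.8,0],
    [36,-0.2,0.6,0.4,0],
    [36,-0.4,0.8,0,0],
    [36,-0.5,0.8,0,0],
    [36,-0.5,0.8,0,0],
    [36,0,0.5,0,0],
    [36,0,0,0,0]
  ]
}}

```text
clock: 5.9
position: [0.4764, 0.4112, 0.2036]
ee_rot: [-0.283, -3.129, -0.002]
force: [0.5, -0.6, -0.1]
width: 0.361
gripper_force: 0.0
```

```bash
python3 m.py; python3 -c "
import cv2;im=cv2.imread('pics/topm.png');cv2.imwrite('pics/topmc.png',cv2.resize(im[165:290,100:330],None,fx=3.4,fy=3.4,interpolation=cv2.INTER_CUBIC))"
```

```text
pot 102 [0.5199 0.5284 0.5369] 0.5283 0.2994
st 102 [0.5192 0.5275 0.5362] 0.5275 0.0409
[0.47747535 0.40888085 0.20347205] 0.3937833682174916 [ 0.64552235 -0.25667041 -1.06238104] 5.95
```

View pics/topmc.png

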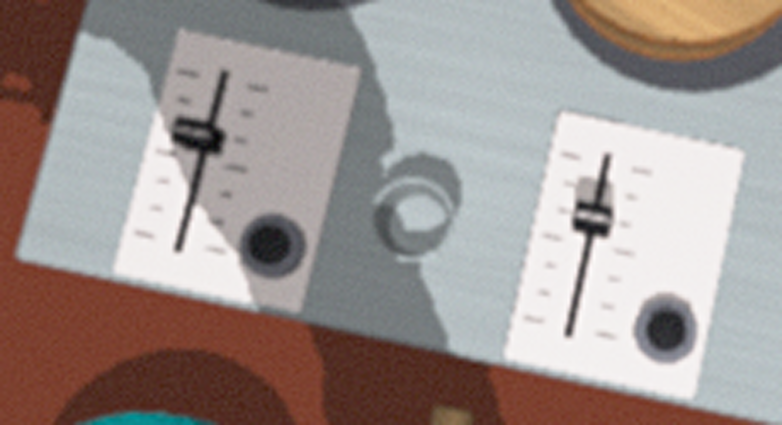

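The sliders are level to within 1 mm (0.5283 and 0.5275), and the crop shows both white lines at the same place between the ticks. Next is the pot button at world (0.506, 0.149), top at about 0.0855. I'll shut the fingers and go over it.

Call:
{"op": "apply_moves", "data": {
  "commands": [
    [0,0.07,-0.72,0,0],
    [0,0.08,-0.72,0,0],
    [0,0.08,-0.72,0,0],
    [0,0.08,-0.72,0,0],
    [0,0.08,-0.72,0,0],
    [0,0.08,-0.74,0,0],
    [0,0,0,-0.5,0],
    [0,0,0,-0.5,0],
    [0,0,0,-0.5,0],
    [0,0,0,0,0],
    [0,0,0,0,0]
  ]
}}

```text
clock: 7.32
position: [0.5067, 0.147, 0.114]
ee_rot: [0.292, 3.127, 0.0]
force: [-0.2, -0.4, -0.2]
width: 0.01
gripper_force: 0.0
```

```bash
python3 - <<'E'
from h import *
s=observe();print(s["position"],s["width"],s["force"]);P=wpose();im,d=imaging.get_image("wrist");cv2.imwrite("pics/w2.png",im[:,:,::-1])
E
```

```text
[0.50666171 0.1470452  0.11402348] 0.009633402520560655 [-0.18482477 -0.39558968 -0.20189728]
```

View pics/w2.png

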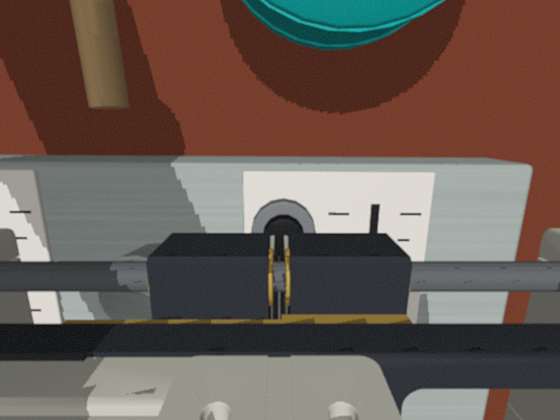

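The fingertips (279,245) are over the button (283,225), with about 1.5 mm to correct in +y. Pressing in steps.

Call:
{"op": "apply_moves", "data": {
  "commands": [
    [0,0,0.025,-0.2,0],
    [0,0,0,-0.2,0],
    [0,0,0,-0.07,0],
    [0,0,0,-0.04,0],
    [0,0,0,-0.03,0],
    [0,0,0,0,0]
  ]
}}

```text
clock: 8.12
position: [0.5055, 0.1494, 0.0805]
ee_rot: [-0.29, -3.127, -0.0]
force: [-4.1, 0.5, 4.3]
width: 0.005
gripper_force: 2.4
```

Call:
{"op": "apply_moves", "data": {
  "commands": [
    [0,0,0,-0.03,0],
    [0,0,0,-0.03,0],
    [0,0,0,0,0],
    [0,0,0,0,0]
  ]
}}

```text
clock: 8.62
position: [0.5058, 0.1495, 0.0796]
ee_rot: [0.29, 3.128, 0.002]
force: [-14.3, -2.3, 42.0]
width: 0.003
gripper_force: 21.0
```

The button is bottomed: the force jumped at 0.0796, which is 6 mm below its top. Now I let go.

Call:
{"op": "apply_moves", "data": {
  "commands": [
    [0,0,0,0.1,0],
    [0,0,0,0.3,0],
    [0,0,0,0.6,0],
    [0,0,0,0.8,0],
    [0,-0.1,0.7,0.2,0],
    [0,-0.2,0.8,0,0],
    [0,-0.2,0.8,0,0],
    [0,-0.2,0.8,0,0],
    [0,0,0.8,0,0],
    [0,0,0.5,0,0],
    [0,0,0,0,0]
  ]
}}

```text
clock: 10.0
position: [0.4631, 0.4162, 0.1962]
ee_rot: [-0.284, -3.128, -0.001]
force: [-0.1, -0.5, -0.9]
width: 0.006
gripper_force: 0.0
```

```bash
python3 m.py; python3 - <<'E'
import cv2,numpy as np
a=cv2.imread("pics/top0.png");b=cv2.imread("pics/topm.png");cv2.imwrite("pics/fin.png",np.hstack([a[60:290,90:370],b[60:290,90:370]]))
d0=np.load("top_d.npy")
from h import *
_,d=imaging.get_image("top")
for n,(u,v) in dict(potb=(179,237),stb=(295,261)).items(): print(n,np.median(d0[v-2:v+3,u-2:u+3]),np.median(d[v-2:v+3,u-2:u+3]))
E
```

```text
pot 104 [0.5199 0.5282 0.5372] 0.5281 0.2992
st 101 [0.5192 0.5275 0.5363] 0.5276 0.041
[0.4638182  0.41391146 0.19629138] 0.3794324710234654 [-0.12997463 -0.82072126  0.13559032] 10.05
potb 0.8590644 0.85897034
stb 0.8543788 0.8546078
```

View pics/fin.png

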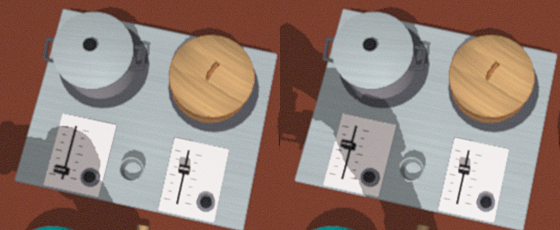

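The before and after views match except for the pot slider. It is now level with the steamer's slider, the button is back up, and the pot, steamer and cup haven't moved.

```bash
python3 -c "
from cell import arm;print(arm.sign_off())"
```

```text
the job is handed in; nothing more can be done
None
```

The job is handed in: the pot's slider is level with the steamer's to about 0.6 mm, and its start button was then pressed fully down and sprang back; the fingertip press on it peaked at about 42 N, and the pot, steamer and cup show no movement.

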